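# Set up the rod-wrapping station

## Task

Set up the station for wrapping a bamboo rod: stand the pale wooden rest in the middle of the cork pad and the blue metal rest in the middle of the black rubber pad, each turned so that its notch points at the other rest. Stand the red thread spool upright on the bench midway between the two rests, and lay the bamboo rod (either way round) in both notches with its middle directly above the spool. Leave the green spool, the varnish jar and the glue bottle where they are, and let go of everything.

Things in the scene. Friction and masses are not known exactly. Their poses are not given: they have to be found in the camera images.
- pad_cork: Square pad of tan cork lying fixed on the bench, 110 x 110 x 4 mm. Origin: centre of its underside, on the bench top; its top is 4 mm higher. z is up.
- pad_rubber: Square pad of black rubber lying fixed on the bench, 110 x 110 x 4 mm. Origin: centre of its underside, on the bench top; its top is 4 mm higher. z is up. The pads' centres are 210 to 325 mm apart.
- rest_wood_center (a point): Pale wooden rod rest, 0.14 kg, loose, upright. Sizes in mm. Foot 70 (x) x 50 (y) x 12 high; on it an upright block 70 wide (x), 24 thick (y): grip its flat y faces. V notch in its top, 45 degree sides, 56 wide, open right through along y, bottom 54 above the underside; total height 82. Point: middle axis, 42 above the underside, in the solid block. z up; half a turn makes no difference.
- rest_blue_center (a point): Blue metal rod rest, 0.34 kg, loose, upright. Sizes in mm. Foot 70 (x) x 50 (y) x 12 high; on it an upright block 70 wide (x), 24 thick (y): grip its flat y faces. V notch in its top, 45 degree sides, 56 wide, open right through along y, bottom 54 above the underside; total height 82. Point: middle axis, 42 above the underside, in the solid block. z up; half a turn makes no difference.
- spool_red_center (a point): Spool of red thread, white flanges, red label on top: a cylinder 42 mm in diameter and 36 mm high standing on end, 60 g, loose. The point is its centre, 18 mm above its underside; z along its axis, up.
- rod_center (a point): Straight, stiff, pale bamboo rod of hexagonal section, 12 mm across the flats, 400 mm long, brass end caps, 45 g, loose, lying on the bench at first. Point: its centre and balance point, 6 mm above the bench at first; y along its length; both ends alike. In the notches of both rests on their pads, its centre line is about 67 mm above the bench.
- spool_green_center (a point): Bystander: spool of green thread, same size as the red one, loose; not to be moved. The point is its centre, 18 mm above the bench.
- varnish_jar_center (a point): Bystander: amber glass jar with black lid, 56 mm in diameter, 70 mm high, loose; not to be moved. The point is its centre, 35 mm above the bench.
- glue_bottle_center (a point): Bystander: white bottle with orange cap, 44 mm in diameter, 100 mm high, loose; not to be moved. The point is its centre, 50 mm above the bench.
Things that resemble listed ones, but are neither listed nor needed, are in the scene too. Leave any turquoise look-alike of the part that bears rest_blue_center alone.

How it is judged:
By the outcome, as a careful person would: the job done as asked, in the order asked, and still so for the second after the job is handed in, with the robot touching nothing.
It also fails if it takes over 125 s, if anything falls off the work surface, if the arm or the gripper's body presses on something with over 40 N, if the wrist force passes 120 N, or if a joint passes its speed limit or range.

## Robot

A 6-joint arm with a two-finger parallel gripper is mounted at the origin on the work surface. World frame = base frame: x ahead of the robot, y to its left, z up, the work surface at z = 0. Lengths are in mm, angles in rad, forces in N, time in s.
With the tool pointing down it reaches from about 300 to 750 mm from the base axis. Payload 8.5 kg.
Tool frame: the origin (TCP) lies at the very end of the fingers, on their centre line; the grasp point (between the pads) lies 19 mm behind it (bot.grasp_offset is the distance from the TCP to the grasp point, in mm); z points along the fingers, y is the line along which they close (so a half turn about z gives the same grasp; the last joint's range is limited). The gripper opens to 85 mm and grips with 20 to 120 N. Pads are 22 mm wide; open, the fingers measure 114 mm over their backs; the gripper's body (76 mm by 85 mm) begins 54 mm behind the grasp point. The pads swing forward as they close: fully open they stand 13 mm farther back than shut.
Start: joints at [-1.549, 0.381, 1.297, -0, 1.464, -0.215], TCP at [129.022, -534.634, 231.322] pointing down, gripper open.
Joint ranges: [-3.11, 3.11], [-0.89, 2.33], [0.22, 2.48], [-1.42, 4.56], [0.17, 2.85], [-2.88, 2.88]. Speed limits (rad/s): [2.39, 2.39, 3.14, 3.14, 3.14, 3.14].

## Interface

Orientations are given as a unit quaternion [x, y, z, w].
In Python, from cell import bot, snapshot, camera_params, order gives the robot as it stands. The module is installed in compiled form; this text tells all that it offers.
- The arm moves only by the shell command python3 -m jog 'ROWS'. ROWS is JSON, a list that holds one entry, the list of rows, each a list of 5 numbers: the opening, from 0 (shut) to 1 (fully open), then the shift along the tool's x, y, z in m, then the turn about the tool's z in degrees. In form: [[[jaw, tx, ty, tz, spin], ...]]. A call has 1 to 5 rows; each row is the pose to reach, as a shift and turn from the pose commanded when the call began, along the tool's axes at that moment; what a row does not reach only later rows make up. A row lasts 1/10 s, in which the tool goes at most 50 mm and 8.59 degrees, less where a joint would pass 70% of its speed; a pose out of reach is approached as far as the arm can. A call with a gripper value outside its range is refused whole. The fingers move at their own pace and stop on an object; the grip force is fixed at half the most. Time passes only in rows, so rows that repeat a pose let the fingers close. It gives the time, the measured TCP pose, the force, the opening and the grip force at its end, in the units of the state.
- bot.read_state(): the state, without advancing time (a new reading comes with each control period).
- snapshot(name): name is "scene" or "top"; returns the picture (420x560x3 uint8, red, green, blue); there is no depth.
- camera_params(name): a dict with "fovy" (degrees; the focal length in pixels is half the picture's height over the tangent of half this angle, whatever the lens; pixels are square), "cx", "cy" (the principal point, pixels), "distortion" ([k1, k2, p1, p2, k3] as OpenCV has them; the pictures are not rectified), "rvec" (rotation vector, rad) and "tvec" (3), from world to camera coordinates, as OpenCV has them. Camera axes: x right, y down, z forward; pixel columns grow to the right and rows downward; lengths in mm; the calibration is good to about 2 mm. A picture is of the moment at which its call begins. camera_params takes no time and is no camera call.
- order.hand_in(): hands the job in; it is judged then, once.
The state is a dict: "clock": time; "qpos": joint angles; "qvel": joint speeds; "joint_torque": joint torques, N m; "position": TCP position; "ee_rot": TCP orientation; "contact_force": force on the tool from outside, world axes, zero at the start; "torque": the same for the moment, N m; "grip_width": opening from 0.0 (shut) to 1.0 (fully open); "finger_force": force on a finger pad.
Only numpy, scipy, OpenCV 4.12 (cv2) and the standard library are available. Lean on these libraries where they do the work, as an engineer would, in place of code of your own. Each camera call takes 0.05 s, during which the arm holds its last target. There are 200 camera calls.

## Working session

There is one attempt and no reset: what is moved stays moved. The work goes in short steps, Python scripts to look and compute and a shell command to move; the robot and the scene stay as the last step left them, time stands still between calls to the robot, and variables do not carry over. Pictures are saved under pics/ and viewed, at most 14 in all, crops included, and the job is handed in when it is done.

```bash
mkdir -p pics
python3 - <<'E'
from cell import bot,snapshot,camera_params
import cv2
for n in("scene","top"):
    cv2.imwrite(f"pics/{n}0.png",snapshot(n)[:,:,::-1]); print(n,camera_params(n))
print(bot.read_state())
E
```

```text
scene {'fovy': 53.431726991950256, 'cx': 279.16192994171286, 'cy': 208.6480804511205, 'distortion': array([-0.12569384,  0.        ,  0.        ,  0.        ,  0.        ]), 'rvec': array([ 1.84206491,  1.98095296, -0.5698953 ]), 'tvec': array([  32.34270078, -415.46723291, 1276.97532924])}
top {'fovy': 42.27357803503251, 'cx': 274.78781505179893, 'cy': 216.6268911599259, 'distortion': array([-0.17877111,  0.        ,  0.        ,  0.        ,  0.        ]), 'rvec': array([ 2.1149071 , -2.15531395,  0.19720453]), 'tvec': array([  -4.36742798,  532.80364709, 1401.89370382])}
{'clock': 0.1, 'qpos': array([-1.54932131e+00,  3.81140447e-01,  1.29815742e+00,  3.32026147e-06,
        1.46358714e+00, -2.15277339e-01]), 'qvel': array([ 0.0016488 , -0.0022514 , -0.00252165,  0.00109788,  0.00033943,
        0.0001975 ]), 'joint_torque': array([ 3.79151330e-03, -4.49216831e+01, -2.31655151e+01, -1.46347143e-04,
        3.66108914e-03, -1.78101715e-05]), 'position': array([ 129.00582612, -534.39371263,  230.77645607]), 'ee_rot': array([ 9.93001532e-01,  1.18099702e-01,  6.41602163e-05, -6.42987151e-04]), 'contact_force': array([ 0.05371779, -0.19338615, -0.1026848 ]), 'torque': array([-0.05587728,  0.0107624 ,  0.04462318]), 'finger_force': 0.0, 'grip_width': 0.9995105428288356}
```

View pics/scene0.png

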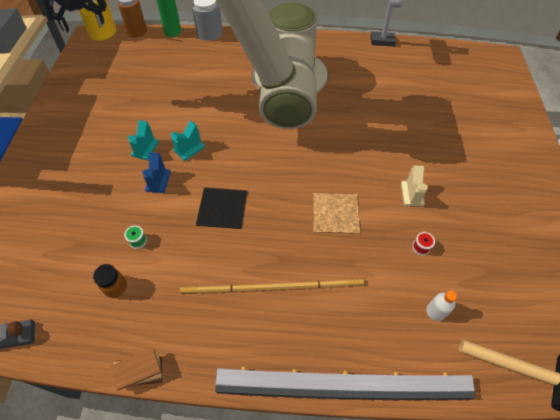

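View pics/top0.png

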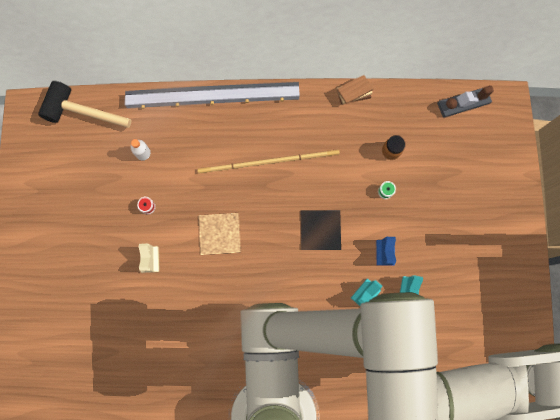

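The scene view shows blue rest ~(156,175), wood rest ~(415,187), red spool (424,243), rod from (182,290) to (363,283). In the top view the cork pad is at (219,234), rubber at (321,230), wood (149,258), blue (386,251), and the red spool (146,205). The turquoise look-alikes are near (368,291) and (411,285).

```bash
cat > h.py <<'E'
import numpy as np,cv2
from cell import bot,snapshot,camera_params
def cam(n):
    p=camera_params(n);f=210/np.tan(np.radians(p['fovy']/2))
    return np.array([[f,0,p['cx']],[0,f,p['cy']],[0,0,1]]),p['distortion'],p['rvec'],p['tvec']
def ray(n,uv):
    K,d,r,t=cam(n);R=cv2.Rodrigues(r)[0]
    u=cv2.undistortPoints(np.array(uv,float).reshape(-1,1,2),K,d).reshape(-1,2)
    return -R.T@t,np.c_[u,np.ones(len(u))]@R
def onz(n,uv,z):
    c,D=ray(n,uv);return (c+D*((z-c[2])/D[:,2])[:,None])[:,:2]
def proj(n,P):
    K,d,r,t=cam(n);return cv2.projectPoints(np.array(P,float).reshape(-1,1,3),r,t,K,d)[0].reshape(-1,2)
def blobs(im,lo,hi,roi,amin=15):
    h=cv2.cvtColor(im,cv2.COLOR_RGB2HSV);m=cv2.inRange(h,np.array(lo),np.array(hi))
    k=np.zeros_like(m);x0,y0,x1,y1=roi;k[y0:y1,x0:x1]=m[y0:y1,x0:x1]
    c=cv2.findContours(k,cv2.RETR_EXTERNAL,cv2.CHAIN_APPROX_NONE)[0]
    return sorted([q for q in c if cv2.contourArea(q)>=amin],key=cv2.contourArea,reverse=True),k
def crops(lst,out):
    T=[]
    for im,x,y in lst:
        T.append(cv2.resize(im[y-25:y+25,x-25:x+25],(390,290) if 0 else (295,295),interpolation=cv2.INTER_CUBIC))
    while len(T)<4:T.append(T[0]*0)
    cv2.imwrite(out,np.vstack([np.hstack(T[:2]),np.hstack(T[2:4])])[:,:,::-1])
E
python3 - <<'E'
from h import *
t=snapshot("top");s=snapshot("scene")
crops([(t,149,258),(s,415,187),(t,386,251),(s,156,175)],"pics/c1.png")
for nm,lo,hi,roi in(("cork",(8,60,120),(25,200,255),(190,205,250,265)),("rubber",(0,0,0),(180,255,60),(290,200,350,260)),("red",(170,120,80),(180,255,255),(125,185,165,225)),("green",(50,100,80),(85,255,255),(370,170,405,210))):
    b,_=blobs(t,lo,hi,roi)
    for q in b[:1]:
        r=cv2.minAreaRect(q);z=4 if nm in("cork","rubber") else 36
        print(nm,r,onz("top",[r[0]],z), np.round(onz("top",cv2.boxPoints(r),z)).tolist() if z==4 else "")
e=onz("top",[[197.5,171.7],[339.5,153]],6);e2=onz("scene",[[180.5,290.2],[363.5,283]],6);print(e,e.mean(0),np.linalg.norm(e[0]-e[1]),e2,e2.mean(0))
E
```

```text
cork ((219.5, 234.5), (59.0, 59.0), 90.0) [[493.23643236 137.10401608]] [[577.0, 219.0], [574.0, 55.0], [411.0, 57.0], [414.0, 218.0]]
rubber ((315.0, 222.5), (23.0, 26.0), 90.0) [[ 521.71200702 -125.0179732 ]] [[554.0, -90.0], [553.0, -162.0], [489.0, -160.0], [491.0, -88.0]]
green ((387.50006103515625, 188.50001525878906), (11.31370735168457, 11.31370735168457), 45.0) [[ 607.05826065 -324.76450211]] 
[[ 671.02207859  198.37724394]
 [ 718.38653653 -200.8102845 ]] [694.70430756  -1.21652028] 401.9876549516432 [[ 719.66043876 -195.56608181]
 [ 673.57039405  202.47197479]] [696.61541641   3.45294649]
```

View pics/c1.png

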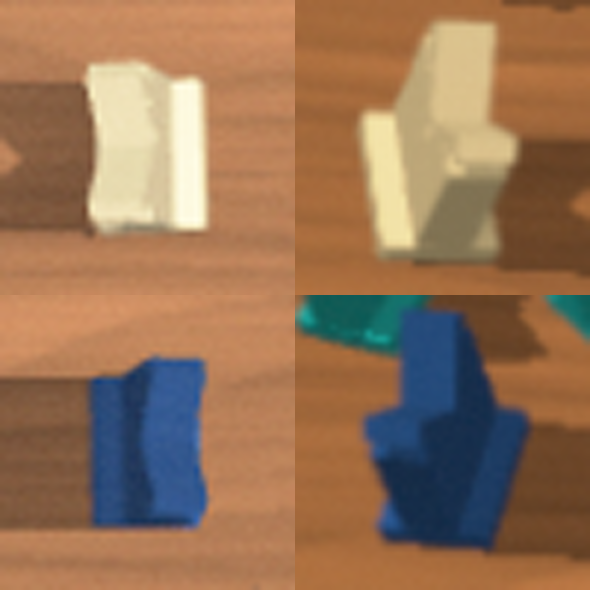

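Wood: foot lower-right edge at tile (205,80)–(207,230), with the foot facing the centre; blue: foot left edge at tile (92,82)–(92,230). Both are turned near the world axes. Next, the pads and spool.

Run:
```python
from h import *
t=snapshot("top");s=snapshot("scene")
crops([(t,219,234),(t,321,230),(t,146,205),(s,424,243)],"pics/c2.png")
def P(n,ox,oy,pts,z): return np.round(onz(n,[(ox+(a+.5)/5.9-.5,oy+(b+.5)/5.9-.5) for a,b in pts],z)).tolist()
print("wood top foot right z0",P("top",124,233,[(205,80),(207,230)],0),"block left z82",P("top",124,233,[(87,66),(92,232)],82),P("top",124,233,[(138,62)],82))
print("wood scene z0",P("scene",390,162,[(82,255),(202,260)],0),"z12 back",P("scene",390,162,[(65,113)],12),"z82 back",P("scene",390,162,[(138,22),(201,25)],82))
print("blue top z0",P("top",361,226,[(92,82),(92,230)],0),"z82",P("top",361,226,[(205,65),(200,230),(155,63)],82))
print("blue scene z0",P("scene",131,150,[(88,245),(195,253)],0),P("scene",131,150,[(232,120)],12),P("scene",131,150,[(108,17),(165,17)],82))
```

```text
wood top foot right z0 [[464.0, 306.0], [394.0, 305.0]] block left z82 [[461.0, 343.0], [388.0, 339.0]] [[463.0, 320.0]]
wood scene z0 [[458.0, 310.0], [456.0, 362.0]] z12 back [[393.0, 305.0]] z82 back [[397.0, 318.0], [396.0, 344.0]]
blue top z0 [[472.0, -293.0], [403.0, -290.0]] z82 [[468.0, -328.0], [395.0, -322.0], [469.0, -305.0]]
blue scene z0 [[463.0, -339.0], [464.0, -291.0]] [[401.0, -286.0]] [[403.0, -323.0], [402.0, -299.0]]
```

View pics/c2.png

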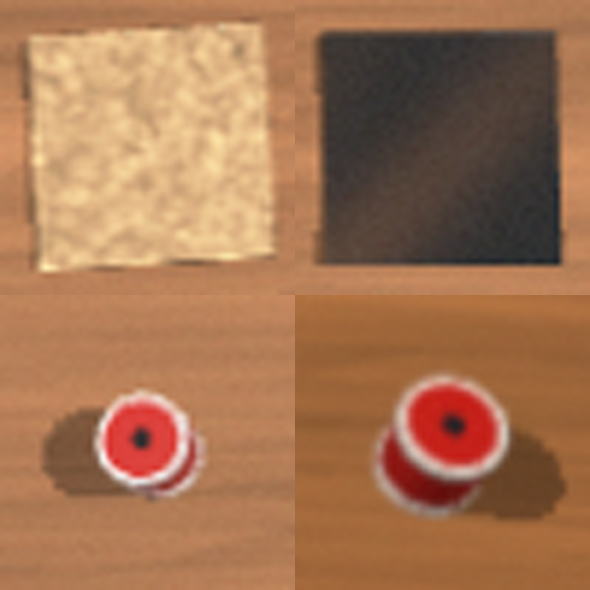

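Pad corners (tile px): cork (30,38),(264,25),(273,257),(40,269); rubber (24,32),(260,30),(267,264),(25,264). The spool top centre is tile (142,143) in top and (155,132) in scene.

Run:
```python
from h import *
def P(n,ox,oy,pts,z): return onz(n,[(ox+(a+.5)/5.9-.5,oy+(b+.5)/5.9-.5) for a,b in pts],z)
s=snapshot("scene")
c=P("top",194,209,[(30,38),(264,25),(273,257),(40,269)],4);r=P("top",296,205,[(24,32),(260,30),(267,264),(25,264)],4)
print("top",c.round(),c.mean(0),r.round(),r.mean(0))
h=cv2.cvtColor(s,cv2.COLOR_RGB2HSV)
b,_=blobs(s,(0,0,0),(180,255,75),(190,180,255,235));R=cv2.boxPoints(cv2.minAreaRect(b[0]));q=cv2.approxPolyDP(b[0],4,True).reshape(-1,2);print("rub scene",q.tolist(),onz("scene",q,4).round().tolist())
print("hsv cork/wood",h[213,336],h[213,300])
q=[[314,194],[358,194],[360,232],[313,232]];print("cork scene",onz("scene",q,4).round().tolist(),onz("scene",q,4).mean(0))
print("spool",P("top",121,180,[(142,143)],36),P("scene",399,218,[(155,132)],36))
print("tip px", proj("top",[bot.read_state()['position']]),proj("scene",[bot.read_state()['position']]))
for n in("top","scene"):
  for nm,p in(("green",(607,-325,36)),):print(n,proj(n,[p]))
```

```text
top [[548. 195.]
 [553.  85.]
 [444.  82.]
 [440. 190.]] [496.19078007 137.75286598] [[ 557.  -84.]
 [ 556. -194.]
 [ 446. -193.]
 [ 449.  -81.]] [ 502.10224062 -138.24767536]
rub scene [[204, 188], [196, 224], [240, 228], [246, 191]] [[446.0, -189.0], [551.0, -191.0], [554.0, -85.0], [448.0, -83.0]]
hsv cork/wood [ 16 134 207] [ 13 162 162]
cork scene [[445.0, 87.0], [437.0, 196.0], [545.0, 198.0], [552.0, 88.0]] [494.5195921  142.28144869]
spool [[576.25254303 338.69324436]] [[573.23995731 340.50481636]]
tip px [[501.88285188 369.36408489]] [[84.6276103 32.7111539]]
top [[387.58570466 188.51961141]]
scene [[132.18650981 234.35038844]]
```

```bash
cat > d.py <<'E'
import sys,numpy as np
from cell import bot
from scipy.spatial.transform import Rotation as R
s=bot.read_state();M=R.from_quat(s['ee_rot']).as_matrix();yaw=np.degrees(np.arctan2(M[1,0],M[0,0]))
x,y,z,w=map(float,sys.argv[1:5]);d=M.T@(np.array([x,y,z])-s['position'])/1000
sp=(yaw-w+180)%360-180
print("at",s['position'].round(1),"yaw %.2f t=%.1f F="%(yaw,s['clock']),s['contact_force'].round(1),"grip %.3f %.1f"%(s['grip_width'],s['finger_force']),"q",s['qpos'].round(2));print("shift",d.round(4),"spin %.2f"%sp)
E
python3 d.py 350 -150 230 1.5
```

```text
at [ 129.  -534.6  231.2] yaw 13.57 t=0.3 F= [-0.4  0.4 -0. ] grip 0.998 0.0 q [-1.55  0.38  1.3   0.    1.46 -0.22]
shift [ 0.305  -0.322   0.0013] spin 12.07
```

```bash
python3 -m jog '[[[1,0.305,-0.322,0,12],[1,0.305,-0.322,0,12],[1,0.305,-0.322,0,12],[1,0.305,-0.322,0,12],[1,0.305,-0.322,0,12]]]'; python3 d.py 427 331 200 1.5
```

```text
clock: 0.85
position: [254.1, -316.0, 231.4]
ee_rot: [1.0, 0.013, 0.0, 0.0]
contact_force: [0.2, -0.6, 1.2]
grip_width: 0.999
finger_force: 0.0
at [ 254.1 -316.   231.4] yaw 1.53 t=0.8 F= [ 0.2 -0.6  1.2] grip 0.999 0.0 q [-1.19  0.12  1.66  0.    1.36  0.36]
shift [ 0.1901 -0.6422  0.0313] spin 0.03
```

```bash
python3 -m jog '[[[1,0.071,-0.239,0,0],[1,0.071,-0.239,0,0],[1,0.071,-0.239,0,0],[1,0.071,-0.239,0,0],[1,0.071,-0.239,0,0]]]' >/dev/null; python3 -m jog '[[[1,0.071,-0.239,0.02,0],[1,0.071,-0.239,0.02,0],[1,0.071,-0.239,0.02,0],[1,0.071,-0.239,0.02,0],[1,0.071,-0.239,0.02,0]]]' ; python3 d.py 427 331 130 1.5
```

```text
clock: 1.85
position: [382.4, 166.1, 211.4]
ee_rot: [1.0, 0.014, 0.0, 0.0]
contact_force: [0.1, -1.9, 1.2]
grip_width: 0.996
finger_force: 0.0
at [382.4 166.1 211.4] yaw 1.60 t=1.9 F= [ 0.1 -1.9  1.2] grip 0.996 0.0 q [ 0.12  0.16  1.67 -0.    1.31  1.67]
shift [ 0.0491 -0.1636  0.0814] spin 0.10
```

```bash
python3 -m jog '[[[1,0.049,-0.164,0.05,0],[1,0.049,-0.164,0.08,0],[1,0.049,-0.164,0.08,0],[1,0.049,-0.164,0.08,0],[1,0.049,-0.164,0.08,0]]]' ; python3 d.py 427 331 23 1.5
python3 - <<'E'
from h import *
p=proj("top",[(427,331,82)])[0].astype(int);q=proj("scene",[(427,331,60)])[0].astype(int)
crops([(snapshot("top"),*p),(snapshot("scene"),*q)],"pics/c3.png");print(p,q)
E
```

```text
clock: 2.35
position: [426.3, 331.7, 128.4]
ee_rot: [1.0, 0.015, -0.002, 0.001]
contact_force: [0.3, -0.6, 0.1]
grip_width: 0.996
finger_force: 0.0
at [426.3 331.7 128.4] yaw 1.76 t=2.4 F= [ 0.3 -0.6  0.1] grip 0.996 0.0 q [0.44 0.46 1.48 0.   1.2  1.98]
shift [0.001  0.0006 0.1054] spin 0.26
[142 256] [417 181]
```

View pics/c3.png

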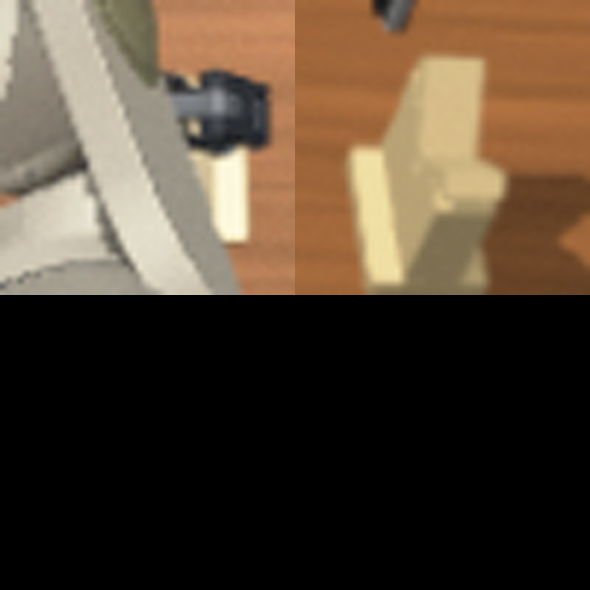

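The hand's right finger (tile (225,105)) hangs beyond the rest and the arm hides the rest itself. Descend and grip.

```bash
python3 -m jog '[[[1,0.001,0.001,0.05,0],[1,0.001,0.001,0.09,0],[1,0.001,0.001,0.105,0],[1,0.001,0.001,0.105,0],[1,0.001,0.001,0.105,0]]]' >/dev/null; python3 -m jog '[[[0,0,0,0,0],[0,0,0,0,0],[0,0,0,0,0],[0,0,0,0,0],[0,0,0,0,0]]]'; python3 -m jog '[[[0,0,0,0,0],[0,0,0,0,0],[0,0,0,0,0]]]'; python3 d.py 427 331 180 1.5
```

```text
clock: 3.45
position: [428.2, 328.2, 26.9]
ee_rot: [1.0, 0.014, 0.001, -0.0]
contact_force: [0.2, 0.4, 5.2]
grip_width: 0.272
finger_force: 60.0
clock: 3.75
position: [428.2, 328.3, 26.9]
ee_rot: [1.0, 0.014, 0.001, -0.0]
contact_force: [-0.7, -0.3, 5.2]
grip_width: 0.271
finger_force: 60.0
at [428.2 328.3  26.9] yaw 1.57 t=3.8 F= [-0.7 -0.3  5.2] grip 0.271 60.0 q [0.43 0.6  1.6  0.   0.94 1.98]
shift [-0.001  -0.0029 -0.1531] spin 0.07
```

```bash
python3 -m jog '[[[0,0,0,-0.01,0],[0,0,0,-0.05,0],[0,0,0,-0.1,0],[0,0,0,-0.12,0],[0,0,0,-0.12,0]]]'; python3 d.py 495.5 140 80 1.1;  python3 - <<'E'
from h import *
crops([(snapshot("top"),142,256),(snapshot("scene"),420,165)],"pics/c4.png")
E
```

```text
clock: 4.25
position: [428.9, 328.5, 149.5]
ee_rot: [1.0, 0.014, 0.003, -0.001]
contact_force: [0.1, 0.3, -1.4]
grip_width: 0.277
finger_force: 59.3
at [428.9 328.5 149.5] yaw 1.58 t=4.2 F= [ 0.1  0.3 -1.4] grip 0.277 59.3 q [ 0.43  0.44  1.46 -0.    1.24  1.98]
shift [0.061  0.1905 0.0694] spin 0.48
```

View pics/c4.png

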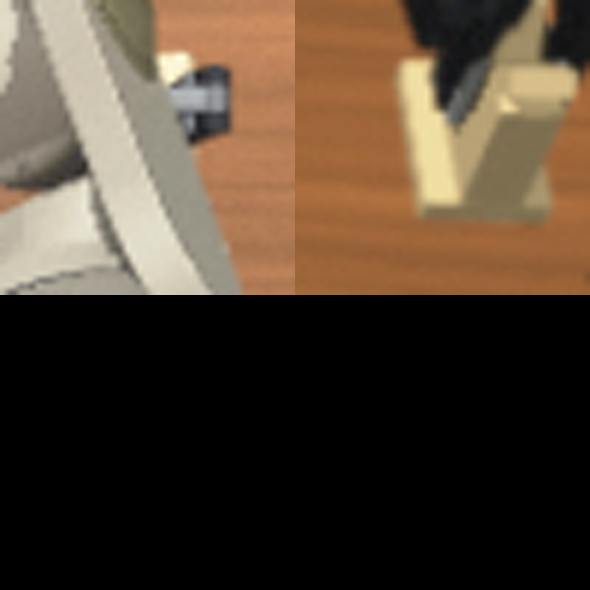

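The rest hangs level in the gripper (scene tile: foot edge (420,210)–(545,215)). Carry it to the cork pad.

```bash
python3 -m jog '[[[0,0.015,0.048,0.01,0.5],[0,0.032,0.096,0.04,0.5],[0,0.048,0.144,0.07,0.5],[0,0.062,0.19,0.07,0.5],[0,0.062,0.19,0.07,0.5]]]'>/dev/null;python3 -m jog '[[[0,0,0,0,0],[0,0,0,0,0],[0,0,0,0,0]]]'; python3 d.py 496.5 140 31 1.1
```

```text
clock: 5.15
position: [494.4, 141.0, 76.1]
ee_rot: [1.0, 0.01, -0.0, -0.0]
contact_force: [-0.7, 0.4, -1.6]
grip_width: 0.27
finger_force: 59.7
at [494.4 141.   76.1] yaw 1.16 t=5.2 F= [-0.7  0.4 -1.6] grip 0.270 59.7 q [0.05 0.49 1.62 0.   1.03 1.6 ]
shift [0.0021 0.0011 0.0451] spin 0.06
```

```bash
python3 -m jog '[[[0,0.002,0.001,0.02,0],[0,0.002,0.001,0.035,0],[0,0.002,0.001,0.042,0],[0,0.002,0.001,0.044,0],[0,0.002,0.001,0.044,0]]]'; python3 d.py 496.5 140 31 1.1
python3 - <<'E'
from h import *
a=onz("scene",[(0,0)],0)
p=proj("top",[(496,140,30)])[0].astype(int);q=proj("scene",[(496,140,30)])[0].astype(int)
crops([(snapshot("top"),*p),(snapshot("scene"),*q)],"pics/c5.png");print(p,q)
E
```

```text
clock: 5.65
position: [497.1, 139.3, 32.6]
ee_rot: [1.0, 0.01, 0.0, -0.0]
contact_force: [0.5, 0.2, -1.4]
grip_width: 0.269
finger_force: 59.7
at [497.1 139.3  32.6] yaw 1.12 t=5.7 F= [ 0.5  0.2 -1.4] grip 0.269 59.7 q [0.04 0.56 1.66 0.   0.92 1.59]
shift [-0.0006 -0.0007  0.0016] spin 0.02
[217 232] [336 207]
```

View pics/c5.png

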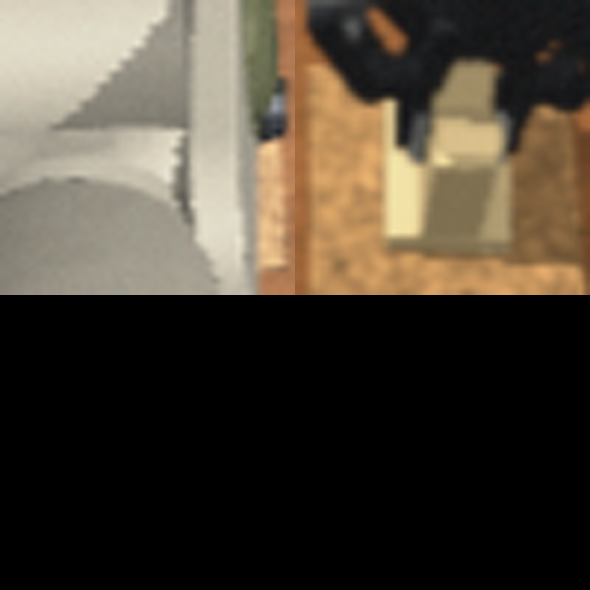

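The rest is over the cork pad, front lower foot edge at scene tile (90,248)–(215,257).

```bash
python3 - <<'E'
from h import *
P=lambda n,ox,oy,pts,z: onz(n,[(ox+(a+.5)/5.9-.5,oy+(b+.5)/5.9-.5) for a,b in pts],z)
q=P("scene",311,182,[(90,250),(216,257)],5);print(q,q.mean(0))
print("pad L/R front in tile", [(np.array(p)-[311,182])*5.9 for p in proj("scene",[(550,88,4),(443,87,4),(545,198,4)])])
E
python3 -m jog '[[[0,0,0,0.002,0],[0,0,0,0.002,0],[0,0,0,0.002,0]]]'
```

```text
[[528.99937216 117.28860266]
 [528.65355373 168.06285026]] [528.82646295 142.67572646]
pad L/R front in tile [array([ 13.06644773, 289.8600171 ]), array([18.26188936, 67.6905386 ]), array([288.42162995, 295.83561778])]
clock: 6.05
position: [497.6, 138.9, 30.9]
ee_rot: [1.0, 0.009, 0.001, -0.0]
contact_force: [0.1, 1.6, 4.2]
grip_width: 0.274
finger_force: 60.3
```

```bash
python3 -m jog '[[[1,0,0,0,0],[1,0,0,0,0],[1,0,0,0,0],[1,0,0,0,0],[1,0,0,0,0]]]'; python3 -m jog '[[[1,0,0,-0.03,0],[1,0,0,-0.08,0],[1,0,0,-0.12,0],[1,0,0,-0.12,0]]]'>/dev/null; python3 d.py 436 -315 140 -2.5
python3 - <<'E'
from h import *
P=lambda n,ox,oy,pts,z: onz(n,[(ox+(a+.5)/5.9-.5,oy+(b+.5)/5.9-.5) for a,b in pts],z)
E
```

```text
clock: 6.55
position: [497.1, 138.8, 30.3]
ee_rot: [1.0, 0.009, -0.0, -0.0]
contact_force: [-0.2, -0.2, -0.9]
grip_width: 0.996
finger_force: 0.0
at [499.3 139.  155.3] yaw 1.08 t=7.0 F= [ 0.2 -1.2 -0.1] grip 1.002 0.0 q [ 0.04  0.39  1.52 -0.    1.22  1.59]
shift [-0.072   0.4528  0.0145] spin 3.58
```

```bash
python3 -m jog '[[[1,-0.036,0.226,-0.02,2],[1,-0.036,0.226,-0.02,2],[1,-0.036,0.226,-0.02,2],[1,-0.036,0.226,-0.02,2],[1,-0.036,0.226,-0.02,2]]]'>/dev/null; python3 -m jog '[[[1,-0.03,0.226,0.02,1.5],[1,-0.03,0.226,0.02,1.5],[1,-0.03,0.226,0.02,1.5],[1,-0.03,0.226,0.02,1.5],[1,-0.03,0.226,0.02,1.5]]]'>/dev/null; python3 -m jog '[[[1,0,0,0,0],[1,0,0,0,0]]]'>/dev/null; python3 d.py 435 -315 23 -2.5
```

```text
at [ 431.3 -313.   149.4] yaw -2.49 t=8.2 F= [-0.7  0.5 -1. ] grip 1.002 0.0 q [-0.85  0.43  1.48  0.    1.24  0.76]
shift [0.004  0.002  0.1264] spin 0.01
```

```bash
python3 -m jog '[[[1,0.004,0.002,0.04,0],[1,0.004,0.002,0.08,0],[1,0.004,0.002,0.11,0],[1,0.004,0.002,0.125,0],[1,0.004,0.002,0.125,0]]]'; python3 -m jog '[[[0,0,0,0,0],[0,0,0,0,0],[0,0,0,0,0],[0,0,0,0,0],[0,0,0,0,0]]]'; python3 d.py 435 -315 170 -2.5
```

```text
clock: 8.65
position: [435.1, -313.1, 23.5]
ee_rot: [1.0, -0.02, -0.002, -0.002]
contact_force: [0.3, 0.0, 1.4]
grip_width: 0.999
finger_force: 0.0
clock: 9.15
position: [435.9, -315.7, 26.1]
ee_rot: [1.0, -0.021, 0.001, 0.001]
contact_force: [0.2, 0.4, 5.4]
grip_width: 0.274
finger_force: 59.9
at [ 435.9 -315.7   26.1] yaw -2.44 t=9.2 F= [0.2 0.4 5.4] grip 0.274 59.9 q [-0.85  0.6   1.6   0.    0.94  0.77]
shift [-0.0007 -0.0005 -0.1439] spin 0.06
```

```bash
python3 -m jog '[[[0,0,0,-0.01,0],[0,0,0,-0.05,0],[0,0,0,-0.1,0],[0,0,0,-0.12,0],[0,0,0,-0.12,0]]]'>/dev/null; python3 d.py 502 -137.5 80 1.1
```

```text
at [ 436.3 -316.2  148.5] yaw -2.43 t=9.7 F= [ 0.1  0.2 -3.8] grip 0.275 59.9 q [-0.85  0.43  1.47 -0.    1.23  0.77]
shift [ 0.0578 -0.1817  0.0679] spin -3.53
```

```bash
python3 -m jog '[[[0,0.015,-0.047,0.01,-1.5],[0,0.03,-0.094,0.04,-3.5],[0,0.045,-0.14,0.07,-3.5],[0,0.058,-0.181,0.07,-3.5],[0,0.058,-0.181,0.07,-3.5]]]'>/dev/null;python3 -m jog '[[[0,0,0,0,0],[0,0,0,0,0],[0,0,0,0,0]]]'>/dev/null; python3 d.py 502 -137.5 32 1.1
```

```text
at [ 500.9 -138.3   75.2] yaw 0.97 t=10.4 F= [-0.1 -0.4 -3.1] grip 0.269 60.1 q [-0.5   0.5   1.61 -0.    1.03  1.06]
shift [ 0.0012 -0.0007  0.0432] spin -0.13
```

```bash
python3 -m jog '[[[0,0.001,-0.001,0.02,0],[0,0.001,-0.001,0.035,0],[0,0.001,-0.001,0.042,0],[0,0.001,-0.001,0.042,0],[0,0.001,-0.001,0.042,0]]]'; python3 d.py 502 -137.5 31 1.1
python3 - <<'E'
from h import *
t=snapshot("top");s=snapshot("scene")
p=proj("top",[(502,-137,30)])[0].astype(int);q=proj("scene",[(502,-137,30)])[0].astype(int)
pt=proj("top",[(496,140,30)])[0].astype(int);qt=proj("scene",[(496,140,30)])[0].astype(int)
crops([(t,*p),(s,*q),(t,*pt),(s,*qt)],"pics/c6.png");print(p,q,pt,qt)
E
```

```text
clock: 10.95
position: [502.3, -136.6, 33.8]
ee_rot: [1.0, 0.009, 0.0, 0.0]
contact_force: [0.3, 0.2, -2.1]
grip_width: 0.275
finger_force: 60.4
at [ 502.3 -136.6   33.8] yaw 1.03 t=10.9 F= [ 0.3  0.2 -2.1] grip 0.275 60.4 q [-0.49  0.56  1.65 -0.    0.93  1.06]
shift [-0.0004  0.0009  0.0028] spin -0.07
[320 228] [220 202] [217 232] [336 207]
```

View pics/c6.png

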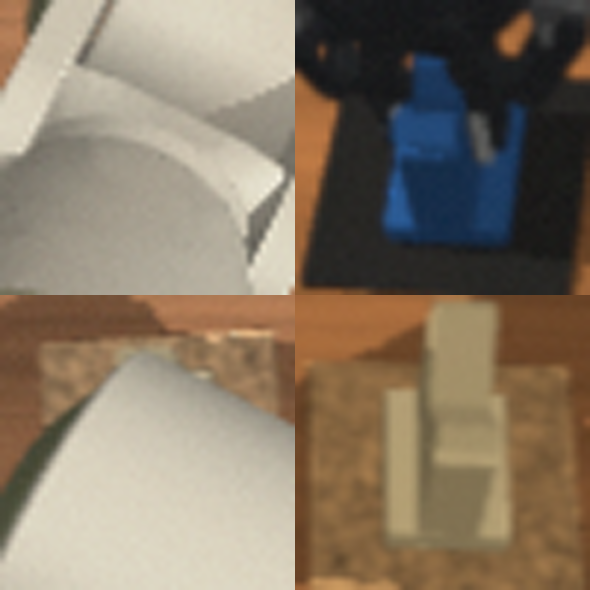

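Blue hangs over the rubber pad, foot front lower edge at scene tile (88,240)–(213,246). The wood rest stands squarely on the cork, foot front edge (90,247)–(215,254).

Run:
```python
from h import *
P=lambda n,ox,oy,pts,z: onz(n,[(ox+(a+.5)/5.9-.5,oy+(b+.5)/5.9-.5) for a,b in pts],z)
q=P("scene",195,177,[(88,241),(213,246)],7);print(q,q.mean(0))
q=P("scene",311,182,[(90,247),(215,254)],4);print(q,q.mean(0))
```

```text
[[ 532.2989558  -160.81620575]
 [ 530.91431404 -109.67158249]] [ 531.60663492 -135.24389412]
[[527.01943191 117.35408817]
 [526.70151863 167.82037668]] [526.86047527 142.58723243]
```

```bash
python3 -m jog '[[[0,0.002,0.0015,0.002,0],[0,0.002,0.0015,0.0045,0],[0,0.002,0.0015,0.0045,0],[0,0.002,0.0015,0.0045,0]]]';python3 -m jog '[[[1,0,0,0,0],[1,0,0,0,0],[1,0,0,0,0],[1,0,0,0,0],[1,0,0,0,0]]]'; python3 -m jog '[[[1,0,0,-0.03,0],[1,0,0,-0.08,0],[1,0,0,-0.12,0],[1,0,0,-0.12,0]]]'>/dev/null; python3 d.py 575 340 120 1; python3 d.py 575 340 120 40
```

```text
clock: 11.45
position: [505.0, -138.0, 30.1]
ee_rot: [1.0, 0.009, 0.001, 0.001]
contact_force: [-0.9, 0.3, 9.0]
grip_width: 0.268
finger_force: 62.0
clock: 11.95
position: [504.2, -137.5, 28.7]
ee_rot: [1.0, 0.009, -0.0, -0.0]
contact_force: [0.2, -0.1, 0.2]
grip_width: 1.002
finger_force: 0.0
at [ 506.2 -138.5  153.9] yaw 1.08 t=12.3 F= [ 1.3  1.1 -0.3] grip 1.003 0.0 q [-0.49  0.4   1.5  -0.    1.23  1.06]
shift [ 0.0775 -0.4773  0.0322] spin 0.08
at [ 506.2 -138.5  153.9] yaw 1.08 t=12.3 F= [ 1.3  1.1 -0.3] grip 1.003 0.0 q [-0.49  0.4   1.5  -0.    1.23  1.06]
shift [ 0.0775 -0.4773  0.0322] spin -38.92
```

```bash
python3 -m jog '[[[1,0.039,-0.239,-0.01,0],[1,0.039,-0.239,-0.01,0],[1,0.039,-0.239,-0.01,0],[1,0.039,-0.239,-0.01,0],[1,0.039,-0.239,-0.01,0]]]'>/dev/null; python3 -m jog '[[[1,0.039,-0.239,0.02,0],[1,0.039,-0.239,0.02,0],[1,0.039,-0.239,0.02,0],[1,0.039,-0.239,0.02,0],[1,0.039,-0.239,0.02,0]]]'>/dev/null; python3 -m jog '[[[1,0,0,0.02,0],[1,0,0,0.02,0]]]'>/dev/null; python3 d.py 575 340 5 1;python3 - <<'E'
from h import *
t=snapshot("top");s=snapshot("scene")
p=proj("top",[(502,-137,30)])[0].astype(int);q=proj("scene",[(575,340,40)])[0].astype(int)
pt=proj("top",[(496,140,30)])[0].astype(int)
crops([(t,*p),(s,*q),(t,*pt),(t,146,205)],"pics/c7.png");print(p,q,pt)
E
```

```text
at [571.5 342.3 114.8] yaw 1.17 t=13.6 F= [-0.4  0.1 -0.1] grip 0.996 0.0 q [ 0.36  0.68  1.11 -0.    1.36  1.91]
shift [0.0041 0.0021 0.1098] spin 0.17
[320 228] [425 239] [217 232]
```

View pics/c7.png

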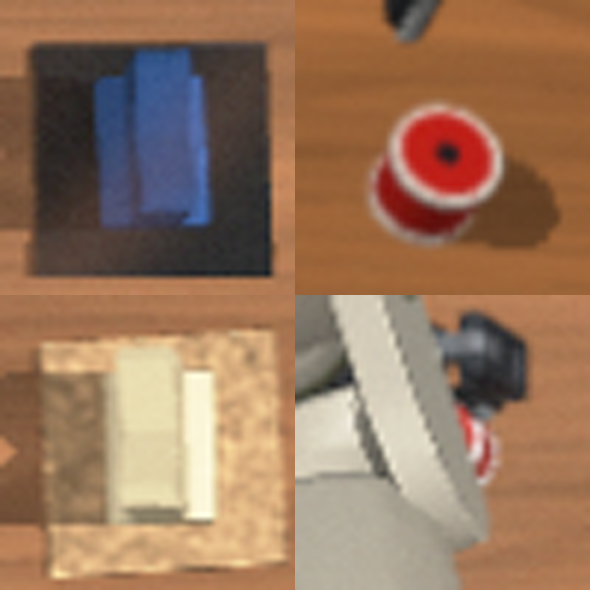

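Top view: blue foot spans tile (97,77)–(212,226) within the rubber pad (29,44)–(272,275). The wood foot spans (108,77)–(214,227) in the cork pad (40–285, 36–282).

```bash
python3 - <<'E'
from h import *
P=lambda n,ox,oy,pts,z: onz(n,[(ox+(a+.5)/5.9-.5,oy+(b+.5)/5.9-.5) for a,b in pts],z)
for ox,oy,f,p in((295,203,[(97,77),(205,75),(212,224),(102,226)],[(30,45),(266,43),(273,275),(29,275)]),(192,207,[(108,77),(213,77),(215,225),(108,228)],[(40,48),(275,36),(285,263),(50,282)])):
    a=P("top",ox,oy,f,16);b=P("top",ox,oy,p,4);print(a.round().tolist(),a.mean(0),b.mean(0),a.mean(0)-b.mean(0))
E
python3 -m jog '[[[1,0.004,0.001,0.04,0],[1,0.004,0.001,0.08,0],[1,0.004,0.001,0.1,0],[1,0.004,0.001,0.108,0],[1,0.004,0.001,0.108,0]]]';python3 -m jog '[[[0,0,0,0,0],[0,0,0,0,0],[0,0,0,0,0],[0,0,0,0,0],[0,0,0,0,0]]]'; python3 d.py 498 1 60 1
```

```text
[[539.0, -114.0], [539.0, -164.0], [469.0, -165.0], [469.0, -114.0]] [ 504.19059992 -139.01661587] [ 502.00639781 -138.05969574] [ 2.18420211 -0.95692012]
[[533.0, 162.0], [532.0, 114.0], [463.0, 113.0], [463.0, 162.0]] [497.68320177 137.7278656 ] [497.03978348 138.23650322] [ 0.6434183  -0.50863762]
clock: 14.15
position: [577.7, 340.2, 11.1]
ee_rot: [1.0, 0.009, -0.0, 0.0]
contact_force: [0.3, 0.2, 0.2]
grip_width: 1.001
finger_force: 0.0
clock: 14.65
position: [577.8, 341.1, 12.4]
ee_rot: [1.0, 0.009, 0.001, -0.0]
contact_force: [-1.9, -0.7, 5.9]
grip_width: 0.461
finger_force: 59.5
at [577.8 341.1  12.4] yaw 1.07 t=14.7 F= [-1.9 -0.7  5.9] grip 0.461 59.5 q [ 0.36  0.79  1.2  -0.    1.15  1.91]
shift [-0.0861  0.3385 -0.048 ] spin 0.07
```

```bash
python3 -m jog '[[[0,0,0,-0.02,0],[0,0,0,-0.06,0],[0,0,0,-0.11,0],[0,0,0,-0.14,0],[0,0,0,-0.14,0]]]'>/dev/null; python3 -m jog '[[[0,-0.041,0.17,0,0],[0,-0.041,0.17,0,0],[0,-0.041,0.17,0,0],[0,-0.041,0.17,0,0],[0,-0.041,0.17,0,0]]]'>/dev/null;python3 -m jog '[[[0,-0.041,0.17,0,0],[0,-0.041,0.17,0,0],[0,-0.041,0.17,0,0],[0,-0.041,0.17,0,0],[0,-0.041,0.17,0,0]]]'>/dev/null; python3 -m jog '[[[0,0,0,0.05,0],[0,0,0,0.08,0],[0,0,0,0.08,0],[0,0,0,0.08,0]]]'>/dev/null;  python3 d.py 502 0.6 13 1
```

```text
at [5.022e+02 4.000e-01 7.130e+01] yaw 1.14 t=16.6 F= [ 0.3 -0.4 -0.7] grip 0.454 60.6 q [-0.24  0.48  1.66  0.    1.    1.32]
shift [-0.0002 -0.0002  0.0583] spin 0.14
```

```bash
python3 -m jog '[[[0,0,0,0.03,0],[0,0,0,0.048,0],[0,0,0,0.056,0],[0,0,0,0.056,0],[0,0,0,0.056,0]]]'
python3 - <<'E'
from h import *
q=proj("scene",[(500,0,25)])[0].astype(int);s=snapshot("scene")
crops([(s,*q)],"pics/c8.png");print(q)
E
```

```text
clock: 17.05
position: [502.6, -0.5, 16.1]
ee_rot: [1.0, 0.009, 0.001, 0.0]
contact_force: [-0.5, 0.5, -0.7]
grip_width: 0.453
finger_force: 60.6
[277 206]
```

View pics/c8.png

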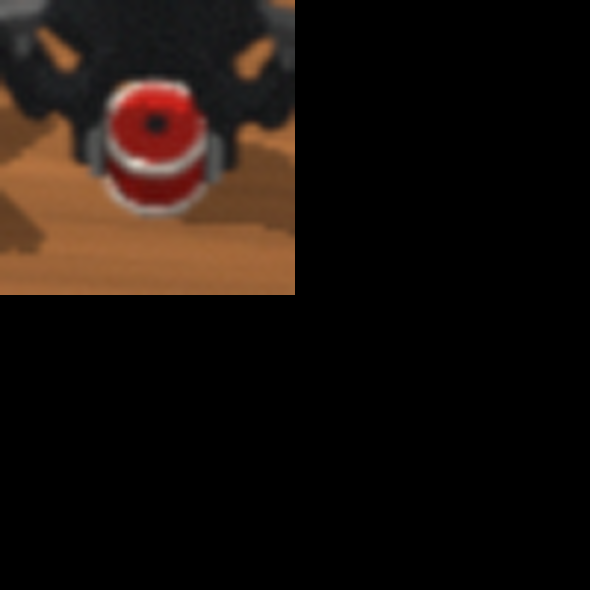

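The spool is upright between the pads, its top centre at scene tile (156,123). Lower by the remaining gap, release and compare.

```bash
python3 - <<'E'
from h import *
print(onz("scene",[(252+156.5/5.9-.5,181+123.5/5.9-.5)],40))
E
python3 -m jog '[[[0,0,-0.001,0.003,0],[0,0,-0.001,0.0045,0],[0,0,-0.001,0.0045,0],[0,0,-0.001,0.0045,0]]]'
```

```text
[[496.33882376   1.22152337]]
clock: 17.5
position: [502.3, 0.4, 12.3]
ee_rot: [1.0, 0.009, 0.001, 0.0]
contact_force: [-3.6, 1.3, 19.9]
grip_width: 0.46
finger_force: 62.6
```

```bash
python3 -m jog '[[[1,0,0,0,0],[1,0,0,0,0],[1,0,0,0,0],[1,0,0,0,0],[1,0,0,0,0]]]'; python3 -m jog '[[[1,0,0,-0.05,0],[1,0,0,-0.1,0],[1,0,0,-0.14,-8],[1,0,0,-0.14,-16],[1,0,0,-0.14,-24]]]'>/dev/null; python3 d.py 695.5 0 110 96.7
```

```text
clock: 18.0
position: [501.6, 0.5, 10.2]
ee_rot: [1.0, 0.009, -0.0, -0.0]
contact_force: [0.2, 0.3, -0.5]
grip_width: 0.998
finger_force: 0.0
at [5.020e+02 4.000e-01 1.516e+02] yaw 25.40 t=18.5 F= [ 0.2  0.1 -0.3] grip 0.995 0.0 q [-0.24  0.37  1.56  0.    1.2   0.89]
shift [0.1746 0.0833 0.0421] spin -71.30
```

```bash
python3 -m jog '[[[1,0.175,0.083,0.042,-43],[1,0.175,0.083,0.042,-43],[1,0.175,0.083,0.042,-43],[1,0.175,0.083,0.042,-43],[1,0.175,0.083,0.042,-43]]]'>/dev/null;python3 -m jog '[[[1,0,0,0,-28],[1,0,0,0,-28],[1,0,0,0,-28],[1,0,0,0,-28],[1,0,0,0,-28]]]'>/dev/null;python3 -m jog '[[[1,0,0,0,0]]]'>/dev/null;python3 d.py 695.5 0 2 96.7
python3 - <<'E'
from h import *
s=snapshot("scene");q=proj("scene",[(695,0,40)])[0].astype(int)
t=snapshot("top");p=proj("top",[(500,0,36)])[0].astype(int)
crops([(s,*q),(t,*p),(t,198,172),(t,339,153)],"pics/c9.png");print(q,p)
E
```

```text
at [ 6.952e+02 -6.000e-01  1.081e+02] yaw 95.96 t=19.6 F= [-0.2 -0.6  0.4] grip 0.999 0.0 q [-0.17  0.73  1.02 -0.    1.39 -0.27]
shift [0.0005 0.0004 0.1061] spin -0.74
[270 280] [269 229]
```

View pics/c9.png

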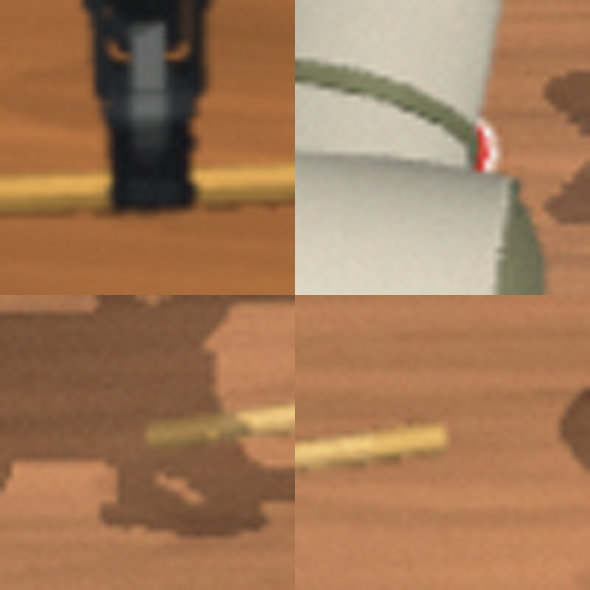

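The hand is over the rod's middle, with ends at top-view px (198,171) and (339.5,152). Descend and grip.

```bash
python3 -m jog '[[[1,0,0,0.04,-0.7],[1,0,0,0.08,-0.7],[1,0,0,0.1,-0.7],[1,0,0,0.103,-0.7],[1,0,0,0.103,-0.7]]]';python3 -m jog '[[[0.3,0,0,0,0],[0.3,0,0,0,0],[0.3,0,0,0,0],[0.3,0,0,0,0],[0.3,0,0,0,0]]]'; python3 d.py 695.5 0 3 96.7
```

```text
clock: 20.2
position: [695.6, -0.6, 5.6]
ee_rot: [0.664, 0.747, 0.0, 0.0]
contact_force: [-0.2, -0.3, 0.1]
grip_width: 0.999
finger_force: 0.0
clock: 20.7
position: [695.4, -0.6, 5.6]
ee_rot: [0.664, 0.747, 0.0, 0.0]
contact_force: [-0.2, -0.1, 0.7]
grip_width: 0.301
finger_force: 0.0
at [ 6.954e+02 -6.000e-01  5.600e+00] yaw 96.73 t=20.7 F= [-0.2 -0.1  0.7] grip 0.301 0.0 q [-0.17  0.84  1.12  0.    1.19 -0.29]
shift [0.0006 0.0002 0.0026] spin 0.03
```

```bash
python3 -m jog '[[[0.3,0,0,0.0035,0],[0.3,0,0,0.0035,0],[0,0,0,0.0035,0],[0,0,0,0.0035,0],[0,0,0,0.0035,0]]]';python3 -m jog '[[[0,0,0,0,0],[0,0,0,0,0],[0,0,0,0,0]]]'; python3 -m jog '[[[0,0,0,-0.01,0],[0,0,0,-0.03,0],[0,0,0,-0.07,0],[0,0,0,-0.12,0],[0,0,0,-0.12,0]]]';python3 d.py 500.5 0 120 91.1
python3 - <<'E'
from h import *
s=snapshot("scene");t=snapshot("top")
cv2.imwrite("pics/s10.png",np.vstack([s[170:330,120:440],t[100:260,120:440]])[:,:,::-1].repeat(1,0))
E
```

```text
clock: 21.2
position: [695.3, -0.6, 1.8]
ee_rot: [0.664, 0.747, -0.0, -0.0]
contact_force: [-0.4, 0.4, -0.5]
grip_width: 0.127
finger_force: 58.6
clock: 21.5
position: [695.3, -0.6, 1.8]
ee_rot: [0.664, 0.747, 0.0, 0.0]
contact_force: [0.1, 0.2, -0.1]
grip_width: 0.129
finger_force: 58.6
clock: 22.0
position: [698.2, -1.0, 130.7]
ee_rot: [0.664, 0.747, 0.004, 0.006]
contact_force: [0.6, -0.6, -0.3]
grip_width: 0.124
finger_force: 58.7
at [698.2  -1.  130.7] yaw 96.75 t=22.0 F= [ 0.6 -0.6 -0.3] grip 0.124 58.7 q [-0.17  0.71  0.99 -0.    1.42 -0.29]
shift [ 0.0242 -0.1964  0.0079] spin 5.65
```

View pics/s10.png

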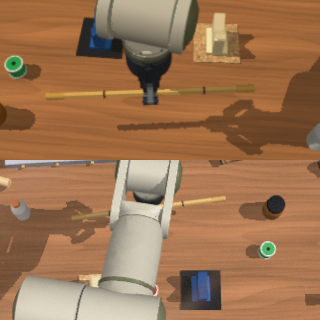

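The rod is held level, ends in the scene view at full px (166,267) and (375,258).

```bash
python3 - <<'E'
from h import *
s=snapshot("scene");b,m=blobs(s,(16,110,60),(32,255,255),(150,245,392,280),20)
pts=np.vstack(b).reshape(-1,2);l=pts[pts[:,0].argmin()];r=pts[pts[:,0].argmax()]
l=pts[pts[:,0]<=l[0]+1].mean(0)+[-1,0];r=pts[pts[:,0]>=r[0]-1].mean(0)+[1,0]
e=onz("scene",[l,r],135);print(l,r,e,e.mean(0),np.linalg.norm(e[0]-e[1]))
E
python3 d.py 501 1 120 91.1
```

```text
[165.57142857 266.        ] [374.57142857 258.        ] [[ 720.27133712 -197.69916058]
 [ 674.08744966  201.5196639 ]] [697.17939339   1.91025166] 401.88135224825083
at [ 6.950e+02 -5.000e-01  1.218e+02] yaw 96.74 t=22.1 F= [ 0.5  0.3 -1. ] grip 0.127 58.7 q [-0.17  0.72  1.   -0.    1.42 -0.29]
shift [ 0.0242 -0.1925  0.0019] spin 5.64
```

```bash
python3 -m jog '[[[0,0.006,-0.045,0,1],[0,0.012,-0.09,0,3],[0,0.018,-0.14,0,5],[0,0.024,-0.192,0,5.4],[0,0.024,-0.192,0,5.4]]]'>/dev/null; python3 -m jog '[[[0,0,0,0,0],[0,0,0,0,0],[0,0,0,0,0]]]'>/dev/null;python3 d.py 500 0.5 63 91.4
```

```text
at [5.031e+02 5.000e-01 1.215e+02] yaw 91.34 t=22.9 F= [-0.5  0.3 -0.5] grip 0.126 58.8 q [-0.23  0.41  1.6   0.    1.13 -0.26]
shift [ 0.0001 -0.0031  0.0585] spin -0.06
```

```bash
python3 -m jog '[[[0,0,-0.003,0.02,0],[0,0,-0.003,0.04,0],[0,0,-0.003,0.05,0],[0,0,-0.003,0.054,0],[0,0,-0.003,0.054,0]]]'; python3 -m jog '[[[0,0,0,0.002,0],[0,0,0,0.004,0],[0,0,0,0.004,0]]]'; python3 d.py 500 0.5 63 91.4
python3 - <<'E'
from h import *
s=snapshot("scene");cv2.imwrite("pics/s11.png",cv2.resize(s[150:270,150:410],(780,360),interpolation=cv2.INTER_CUBIC)[:,:,::-1])
E
```

```text
clock: 23.45
position: [499.2, 0.6, 67.6]
ee_rot: [0.699, 0.715, -0.0, -0.0]
contact_force: [0.2, -0.0, 0.4]
grip_width: 0.126
finger_force: 58.8
clock: 23.75
position: [499.0, 0.6, 64.0]
ee_rot: [0.699, 0.715, 0.0, 0.0]
contact_force: [-0.6, 0.8, -0.8]
grip_width: 0.128
finger_force: 58.8
at [499.    0.6  64. ] yaw 91.34 t=23.8 F= [-0.6  0.8 -0.8] grip 0.128 58.8 q [-0.24  0.49  1.68  0.    0.97 -0.26]
shift [-0.0002  0.001   0.001 ] spin -0.06
```

View pics/s11.png

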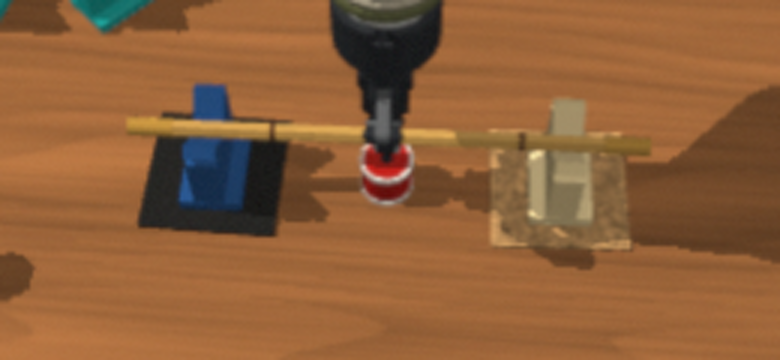

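The rod lies in both V notches (crop ends (128,126) and (650,146)), with the spool upright beneath its middle at (387,175). Lower slightly, release, withdraw.

```bash
python3 -m jog '[[[0,0,0.0005,0.0015,0],[0,0,0.0005,0.0015,0],[0.25,0,0.0005,0.0015,0],[0.25,0,0.0005,0.0015,0],[0.25,0,0.0005,0.0015,0]]]';python3 -m jog '[[[0.5,0,0,0,0],[0.5,0,0,0,0],[0.5,0,0,0,0],[0.5,0,0,0,0]]]'; python3 -m jog '[[[0.5,0,0,-0.02,0],[0.5,0,0,-0.06,0],[0.5,0,0,-0.1,0],[0.5,0,0,-0.15,0],[0.5,0,0,-0.15,0]]]' >/dev/null; python3 d.py 300 -400 250 60
```

```text
clock: 24.3
position: [499.4, 0.7, 62.3]
ee_rot: [0.699, 0.715, 0.0, -0.0]
contact_force: [-0.3, -0.6, 0.0]
grip_width: 0.25
finger_force: 0.0
clock: 24.7
position: [499.3, 0.7, 62.3]
ee_rot: [0.699, 0.715, -0.0, -0.0]
contact_force: [-0.4, -0.9, -0.2]
grip_width: 0.499
finger_force: 0.0
at [5.016e+02 3.000e-01 2.183e+02] yaw 91.35 t=25.2 F= [ 0.4 -1.2  0.2] grip 0.498 0.0 q [-0.24  0.3   1.46  0.    1.37 -0.26]
shift [-0.3955 -0.2106 -0.0329] spin 31.35
```

Move aside for an unobstructed top view.

```bash
python3 -m jog '[[[0.5,-0.2,-0.1,-0.03,10],[0.5,-0.2,-0.1,-0.03,10],[0.5,-0.2,-0.1,-0.03,10],[0.5,-0.2,-0.1,-0.03,10],[0.5,-0.2,-0.1,-0.03,10]]]'>/dev/null;python3 -m jog '[[[0.5,-0.2,-0.06,0,10],[0.5,-0.2,-0.06,0,10],[0.5,-0.2,-0.06,0,10],[0.5,-0.2,-0.06,0,10],[0.5,-0.2,-0.06,0,10]]]'
python3 - <<'E'
from h import *
s=snapshot("scene");t=snapshot("top")
a=cv2.resize(s[150:250,150:410],(780,300),interpolation=cv2.INTER_CUBIC);b=cv2.resize(t[180:280,140:400],(780,300),interpolation=cv2.INTER_CUBIC)
cv2.imwrite("pics/s12.png",np.vstack([a,b])[:,:,::-1])
E
```

```text
clock: 26.2
position: [312.3, -394.2, 241.4]
ee_rot: [0.814, 0.581, -0.0, -0.0]
contact_force: [0.5, 0.7, -0.2]
grip_width: 0.501
finger_force: 0.0
```

View pics/s12.png

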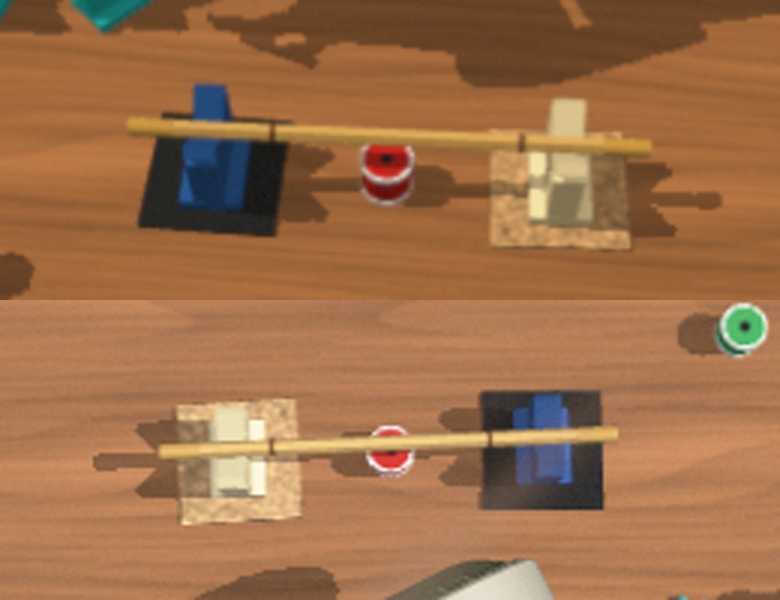

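The rod spans top crop (159,452)–(618,434); the spool centre is at (390,450), hole at scene crop (386,159).

Run:
```python
from h import *
f=lambda x,y,ox,oy:(ox+(x+.5)/3-.5,oy+(y+.5)/3-.5)
e=onz("top",[f(159,152,140,180),f(618,134,140,180)],67);print("top rod",e,e.mean(0),"spool",onz("top",[f(390,150,140,180)],36))
e=onz("scene",[f(127,126,150,150),f(651,147,150,150)],67);print("scene",e,e.mean(0),"spool",onz("scene",[f(386.5,159,150,150)],36))
```

```text
top rod [[ 496.4251367   201.98157435]
 [ 505.04010058 -200.37325036]] [500.73261864   0.804162  ] spool [[ 4.99307142e+02 -1.82894130e-01]]
scene [[ 501.16902618 -198.57704476]
 [ 491.50621828  204.91371949]] [496.33762223   3.16833737] spool [[497.12639864   2.38789308]]
```

Rod middle and spool agree to within about 1.5 mm, and all the parts are on their marks. Handing in.

```bash
python3 -c "from cell import order; print(order.hand_in())"
```

```text
the job is handed in; nothing more can be done
None
```

The job is done and handed in: both rests stand on their pads facing each other, and the rod lies in both notches with its middle within about 1.5 mm of the red spool's centre; the bystanders were not touched, and it took about 26 s on the robot's clock.

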